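# Put up the test antenna mast

## Robot

A 6-joint arm with a two-finger parallel gripper is mounted at the origin on the work surface. World frame = base frame: x ahead of the robot, y to its left, z up, the work surface at z = 0. Lengths are in mm, angles in rad, forces in N, time in s.
With the tool pointing down it reaches from about 300 to 775 mm from the base axis. Payload 14.6 kg.
Tool frame: the origin (TCP) lies midway between the tips of the shut fingers; the grasp point (between the pads) lies 19 mm behind it; z points along the fingers, y is the direction in which the jaws open and shut (so a half turn about z gives the same grasp; the last joint's range is limited). The gripper opens to 94 mm and grips with 3 to 60 N. Pads are 16 mm wide; open, the fingers measure 119 mm over their backs; the gripper's body (75 mm by 177 mm) begins 78 mm behind the grasp point.
Start: joints at [-1.248, 0.3, 1.521, -0, 1.321, -0.067], TCP at [208.994, -508.734, 205.446] pointing down, gripper open.
Joint ranges: [-3.03, 3.03], [-0.79, 2.21], [0.23, 2.52], [-1.04, 4.18], [0, 3.07], [-2.55, 2.55]. Speed limits (rad/s): [2.22, 2.22, 2.57, 3.14, 3.14, 3.14].

## Interface

Orientations are given as a rotation vector (axis times angle).
In Python, from plant import r gives the robot as it stands.
- The arm moves only by the tool servo_tool, never from a script. Its argument "targets" is a list of rows, each a list of 7 numbers: the opening, from 0 (shut) to 1 (fully open), then the shift along the tool's x, y, z in m, then the turn, a rotation vector about the tool's x, y, z in degrees. In form: [[hand, tx, ty, tz, wx, wy, wz], ...]. A call has 1 to 10 rows; each row shifts and turns the commanded pose from where the row before left it, along the tool's axes as they then stand; what a row does not reach is not made up. A row lasts 1/12 s, in which the tool goes at most 41.7 mm and 7.16 degrees, less where a joint would pass 70% of its speed; a pose out of reach is approached as far as the arm can. A call is refused whole if a number of a shift passes 0.0417 or a number of a turn 7.16, either way. A call with a gripper value outside its range is refused whole. The fingers move at their own pace and stop on an object; "squeeze" is the grip in N (left out, the last holds). Time passes only in rows, so rows that do not move let the fingers close. It gives the time, the measured TCP pose, the force and the opening at its end, in the units of the state.
- r.observe(): the state, without advancing time (a new reading comes with each control period).
- r.camera(name): name is "side" or "top" or "wrist"; returns a dict with "image" (400x640x3 uint8, red, green, blue), "vfov" (degrees; the focal length in pixels is half the picture's height over the tangent of half this angle, whatever the lens; pixels are square), "cx", "cy" (the principal point, pixels), "R" (3x3) and "t" (3): a world point X has camera coordinates R X + t; the wrist camera has in their place "T_tool_cam" (4x4, takes a point from camera to tool coordinates, whose origin is the TCP and whose axes are the flange's). Camera axes: x right, y down, z forward; pixel columns grow to the right and rows downward; lengths in mm; the calibration is good to about 2 mm. A picture is of the moment at which its call begins: read the wrist's pose just before it. There is no depth.
- r.finish_job(): hands the job in, once; it reports no verdict.
The state is a dict: "clock": time; "joint_pos": joint angles; "qd": joint speeds; "joint_efforts": joint torques, N m; "ee_pos": TCP position; "ee_rot": TCP orientation; "wrist_force": force on the tool from outside, world axes, zero at the start; "wrist_torque": the same for the moment, N m; "grip_width": finger opening in mm.
Only numpy, scipy, OpenCV 4.12 (cv2) and the standard library are available. Lean on these libraries where they do the work, as an engineer would, in place of code of your own. Each camera call takes 0.05 s, during which the arm holds its last target. There are 200 camera calls.

## Task

Take the antenna mast with the orange grip out of the rack and lower it foot first through both guide collars of the mast holder, one after the other, until its foot stands on the holder's base plate. Let it down in the hand rather than dropping it, then let go and leave it standing in the holder.

Things in the scene. Friction and masses are not known exactly. Their poses are not given: they have to be found in the camera images.
- mast_grip (a point): Centre of the orange grip (upright cylinder, 26 mm wide, 40 mm tall) near the top of a white round rod, the mast: rod 14 mm wide, 0.15 kg. A brass stub rises 16 mm above the grip. z: up the mast. It starts upright in a rack in a row of three like masts (orange, blue, black grips, any order) 80 mm apart, tops 196 mm high. The point's x lies along the row, which points roughly away from the robot.
- mast_foot (a point): Centre of the lower end of the orange-gripped mast, 150 mm below the grip's centre; z up the mast. It starts 45 mm deep in an 18 mm square socket of the rack, a fixed white block 220 x 60 x 55 mm.
- holder_mouth (a point): Centre of the top opening of the upper of the holder's two yellow guide collars, 106 mm above the table; z up. The collars sit one above the other, open at both ends, spanning 80-106 and 24-50 mm above the table. Each is flared: 44 mm wide inside at the top, 24 mm in its lower 12 mm. A 20 mm square aluminium column, 102 mm high, stands 60 mm off towards the point's -x (roughly the robot's side).
- holder_foot (a point): Point on top of the holder's fixed grey base plate (130 x 100 x 12 mm), 12 mm above the table, straight below both collars: where the mast's foot is to stand. z up; x as for the mouth.
There are look-alikes about, which are no part of the job. What is shaped like the part that bears mast_grip but turquoise is not meant. Several things look just like the part that bears holder_mouth: the one meant starts farthest to the robot's left.

How it is judged (in metres and radians):
On the way:
1. the mast's foot has been lowered through the upper collar and is on its way, in hand, to the base plate (z of mast_foot in the frame of holder_foot between 0.012 and 0.066 m and horizontal distance between mast_foot and holder_foot below 0.018 m and angle between mast_foot's own z axis and vertical below 0.3 rad), for 0.1 s.
At the end, for the whole second after the job is handed in: The orange mast stands released in the holder, through both collars: its foot on the base plate (within 6 mm in height and 14 mm sideways of the point below the collars) and upright within 12 degrees (z of mast_foot in the frame of holder_foot between -0.006 and 0.006 m and horizontal distance between mast_foot and holder_foot below 0.014 m and angle between mast_foot's own z axis and vertical below 0.22 rad); the robot touches nothing.
It also fails if it takes over 43 s, if anything falls off the work surface, if the arm or the gripper's body presses on something with over 40 N, if the wrist force passes 120 N, or if a joint passes its speed limit or range.

## Working session

There is one attempt and no reset: what is moved stays moved. The work goes in short steps, Python scripts to look and compute and a tool call to move; the robot and the scene stay as the last step left them, time stands still between calls to the robot, and variables do not carry over. Pictures are saved under pics/ and viewed, about 8 in all and at most 12, crops included, and the job is handed in when it is done.

Besides the shell and the picture viewer there is one more tool, called after ">>>" as name(argument=value, ...) on one line, values as JSON. servo_tool: Moves the arm, as the interface text tells. Its arguments: {"type":"object","properties":{"targets":{"type":"array"},"squeeze":{"type":"number"}},"required":["targets"]}

```bash
ls; mkdir -p pics
python3 - <<'E'
from plant import r
import cv2,pickle
o=r.observe(); print(o)
for n in ("side","top"):
    c=r.camera(n); pickle.dump(c,open(f"pics/{n}0.pkl","wb")); cv2.imwrite(f"pics/{n}0.png",c["image"][:,:,::-1]); print(n,c["vfov"],c["cx"],c["cy"],c["R"],c["t"])
E
```

```text
pics
{'clock': 0.0, 'joint_pos': array([-1.24759904e+00,  3.00489843e-01,  1.52158193e+00, -1.03856879e-05,
        1.32072131e+00, -6.65996502e-02]), 'qd': array([ 0.00133175,  0.00197965, -0.00010915, -0.0005549 ,  0.00107261,
        0.00062399]), 'joint_efforts': array([ 2.45981873e-04, -5.31799686e+01, -3.52739668e+01,  7.08237151e-02,
        2.44207936e-02, -1.11051977e-04]), 'ee_pos': array([ 208.90939435, -508.48814104,  204.87569849]), 'ee_rot': array([-3.08094639e+00, -6.08196232e-01,  2.56838274e-04]), 'wrist_force': array([ 0.47070278, -0.71213443, -0.08324901]), 'wrist_torque': array([ 0.02911597,  0.01024239, -0.02097391]), 'grip_width': 94.33876187419006}
side 51.609236003765695 315.3908697943257 196.63846162341682 [[-0.90689577 -0.42082703  0.0210875 ]
 [-0.30093996  0.611882   -0.73146125]
 [ 0.2949156  -0.66970518 -0.68155687]] [441.68665746 226.37390989 819.7729692 ]
top 53.802652006734256 318.8870388684145 199.96560462173827 [[ 0.00894435 -0.99936997  0.03434615]
 [-0.99135162 -0.01335933 -0.1305507 ]
 [ 0.13092729 -0.03288142 -0.99084654]] [ -20.29140481  504.30856238 1034.93773549]
```

View pics/side0.png

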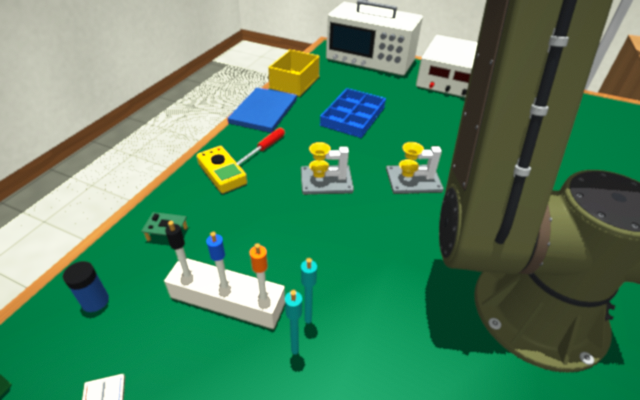

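View pics/top0.png

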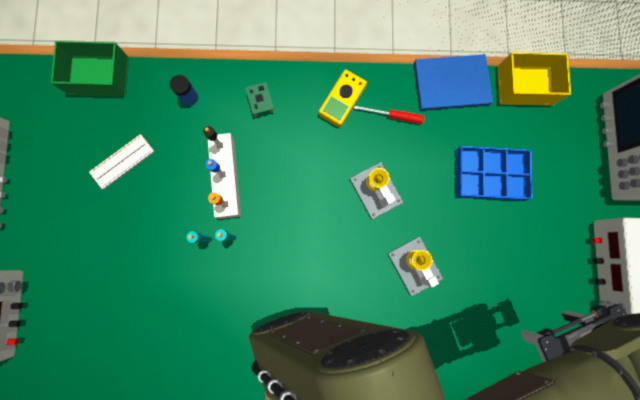

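Side: orange grip at (259,258), two turquoise masts in front of the row at (309,267) and (293,298), holders at (320,150) and (413,150). Top: orange at (215,200), holders at (378,178), which is farther left and so the one meant, and (420,260). Next I'll measure with colour segmentation and zoomed crops.

```bash
cat > h.py <<'E'
import numpy as np,cv2,pickle
def P(c):
    f=200/np.tan(np.radians(c["vfov"]/2)); K=np.array([[f,0,c["cx"]],[0,f,c["cy"]],[0,0,1]]); return K,c["R"],np.array(c["t"])
def ray(c,u,v,z):
    K,R,t=P(c); d=R.T@np.linalg.solve(K,[u,v,1]); o=-R.T@t; return o+d*(z-o[2])/d[2]
def proj(c,X):
    K,R,t=P(c); p=K@(R@np.array(X)+t); return p[:2]/p[2]
def tri(a,ua,b,ub):
    Pa,Pb=[K@np.c_[R,t] for K,R,t in (P(a),P(b))]
    X=cv2.triangulatePoints(Pa,Pb,np.float64(ua),np.float64(ub)).ravel(); return X[:3]/X[3]
def mask(img,h0,h1,roi,s=150):
    m=cv2.inRange(cv2.cvtColor(img,cv2.COLOR_RGB2HSV),(h0,s,60),(h1,255,255)); z=np.zeros_like(m); u0,v0,u1,v1=roi; z[v0:v1,u0:u1]=m[v0:v1,u0:u1]; return z
def cen(m): v,u=np.nonzero(m); return np.array([u.mean()+0,v.mean()]),len(u)
E
python3 - <<'E'
from h import *
S=pickle.load(open("pics/side0.pkl","rb"));T=pickle.load(open("pics/top0.pkl","rb"))
a,n=cen(mask(S["image"],5,16,(240,240,280,275)));b,m=cen(mask(T["image"],5,16,(200,185,230,212)))
X=tri(S,a,T,b);print("grip",a,n,b,m,X,proj(S,X),proj(T,X), "top@160",ray(T,*b,165))
for n_,h0,h1,rs,rt in (("blue",105,125,(200,228,228,262),(200,155,225,175)),):
    a,_=cen(mask(S["image"],h0,h1,rs));b,_=cen(mask(T["image"],h0,h1,rt));print(n_,a,b,tri(S,a,T,b))
m=mask(T["image"],20,32,(350,155,400,215));print("holder",cen(m),ray(T,*cen(m)[0],95))
c=lambda i,u,v,w,h:cv2.resize(i[v:v+h,u:u+w,::-1],(400,400*h//w),interpolation=cv2.INTER_CUBIC)
cv2.imwrite("pics/crop.png",np.hstack([c(T["image"],345,155,60,70),c(S["image"],295,132,60,70)]))
E
```

```text
grip [258.69547325 261.85185185] 243 [217.92857143 200.42857143] 42 [487.20288628 231.64764996 149.97099475] [260.04682971 262.12936248] [217.55315155 199.39918359] top@160 [482.81777555 227.29998534 165.        ]
blue [215.58305085 247.81694915] [212.68604651 165.90697674] [566.8975787  244.5527775  159.89217099]
holder (array([377.45345345, 178.46846847]), 333) [ 554.4436381  -163.53273221   95.        ]
```

View pics/crop.png

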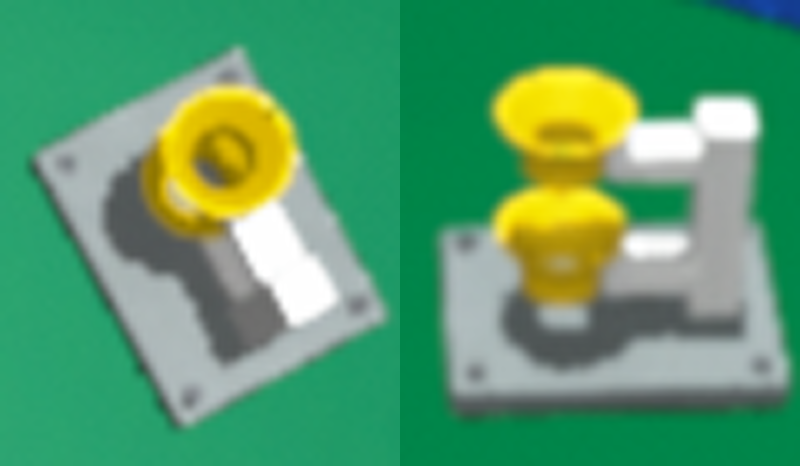

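Top crop: rim centre about (379.3,177.8) full-image. Side crop: rim about (319.9,148.9). The column is to the lower right (robot's side). I'll move to a look point above the holder on the way.

```bash
cat >> h.py <<'E'
from scipy.spatial.transform import Rotation as Ro
def delta(o,X,yaw=None):
    R=Ro.from_rotvec(o["ee_rot"]).as_matrix(); d=R.T@(np.array(X)-o["ee_pos"])
    n=int(np.ceil(np.linalg.norm(d)/40)); print("tool shift mm",d.round(1),"rows",n,"per row",(d/1000/n).round(4),"jaw deg",np.degrees(np.arctan2(R[1,1],R[0,1])).round(1),"tilt",np.degrees(np.arccos(-R[2,2])).round(2), "tcp",np.round(o["ee_pos"],1))
E
python3 - <<'E'
from h import *
S=pickle.load(open("pics/side0.pkl","rb"));T=pickle.load(open("pics/top0.pkl","rb"))
X=tri(S,(319.9,148.9),T,(379.3,177.8));print("mouth",X,ray(T,379.3,177.8,106),ray(S,319.9,148.9,106))
for a,b in (((309,267),(222,236)),((293,298),(192,237))):print(tri(S,a,T,b))
print("orange side@160",ray(S,258.7,259.5,160),"top stub@180",ray(T,215,199,180))
from plant import r
delta(r.observe(),(510,-165,330))
E
```

```text
mouth [ 554.57688207 -166.76744634  103.4747189 ] [ 554.15938741 -166.26915803  106.        ] [ 553.15970286 -163.62586039  106.        ]
[401.14067004 214.86714738 165.34019094]
[397.07097336 282.0967842  170.21652181]
orange side@160 [487.44936316 234.30119881 160.        ] top stub@180 [484.14789985 230.81604628 180.        ]
tool shift mm [ 409.  -203.5 -124.8] rows 12 per row [ 0.0341 -0.017  -0.0104] jaw deg -67.7 tilt 0.06 tcp [ 208.9 -508.5  204.9]
```

>>> servo_tool(targets=[[1, 0.034, -0.017, -0.0104, 0, 0, 0], [1, 0.034, -0.017, -0.0104, 0, 0, 0], [1, 0.034, -0.017, -0.0104, 0, 0, 0], [1, 0.034, -0.017, -0.0104, 0, 0, 0], [1, 0.034, -0.017, -0.0104, 0, 0, 0], [1, 0.034, -0.017, -0.0104, 0, 0, 0], [1, 0.034, -0.017, -0.0104, 0, 0, 0], [1, 0.034, -0.017, -0.0104, 0, 0, 0], [1, 0.034, -0.017, -0.0104, 0, 0, 0], [1, 0.034, -0.017, -0.0104, 0, 0, 0]])

```text
clock: 0.93
ee_pos: [459.7, -220.5, 309.9]
ee_rot: [-3.082, -0.608, 0.0]
wrist_force: [0.3, -0.5, 0.1]
grip_width: 93.9
```

>>> servo_tool(targets=[[1, 0.034, -0.017, -0.0104, 0, 0, 2], [1, 0.034, -0.017, -0.0104, 0, 0, 4], [1, 0, 0, 0, 0, 0, 4], [1, 0, 0, 0, 0, 0, 3.4], [1, 0, 0, 0, 0, 0, 0]])

```text
clock: 1.35
ee_pos: [510.1, -165.3, 329.8]
ee_rot: [-3.132, -0.242, 0.001]
wrist_force: [-0.7, 0.3, -0.6]
grip_width: 93.7
```

```bash
cat >> h.py <<'E'
def wrist(r,name):
    o=r.observe(); c=r.camera("wrist"); T=np.array(c["T_tool_cam"]); Rw=Ro.from_rotvec(o["ee_rot"]).as_matrix()
    Rc=(Rw@T[:3,:3]).T; c["R"]=Rc; c["t"]=-Rc@(Rw@T[:3,3]+o["ee_pos"])
    pickle.dump(c,open(f"pics/{name}.pkl","wb")); cv2.imwrite(f"pics/{name}.png",c["image"][:,:,::-1]); return o,c
E
python3 - <<'E'
from h import *
from plant import r
o,c=wrist(r,"w1"); print(o["clock"],c["vfov"],c["T_tool_cam"]); print(proj(c,(554,-165.5,106)),proj(c,(554,-165.5,12)))
delta(o,(470,225,330))
E
```

```text
1.35 71.85254104551089 [[-2.02688254e-03 -9.73103764e-01 -2.30358320e-01  6.75012295e+01]
 [ 9.99997762e-01 -1.83274461e-03 -1.05673340e-03  7.46620490e-01]
 [ 6.06123280e-04 -2.30359946e-01  9.73105302e-01 -1.79527069e+02]
 [ 0.00000000e+00  0.00000000e+00  0.00000000e+00  1.00000000e+00]]
[326.40346527 147.9351365 ] [325.60247139 144.70189103]
tool shift mm [  20.4 -391.8   -0. ] rows 10 per row [ 0.002  -0.0392 -0.    ] jaw deg -81.2 tilt 0.05 tcp [ 510.1 -165.3  329.8]
```

View pics/w1.png

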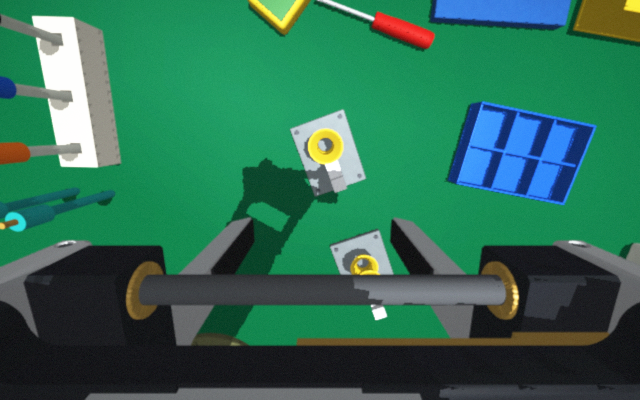

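Wrist picture: the meant holder's rim is centred at about (326,146) and I predicted (326,148), so they agree. Orange grip is at the far left (10,152).

>>> servo_tool(targets=[[1, 0, -0.0392, 0, 0, 0, 0], [1, 0, -0.0392, 0, 0, 0, 0], [1, 0, -0.0392, 0, 0, 0, 0], [1, 0, -0.0392, 0, 0, 0, 0], [1, 0, -0.0392, 0, 0, 0, 0], [1, 0, -0.0392, 0, 0, 0, 0], [1, 0, -0.0392, 0, 0, 0, 0], [1, 0, -0.0392, 0, 0, 0, 0], [1, 0, -0.0392, 0, 0, 0, 0], [1, 0, -0.0392, 0, 0, 0, 0]])

```text
clock: 2.23
ee_pos: [448.3, 222.7, 330.3]
ee_rot: [-3.132, -0.247, -0.0]
wrist_force: [0.7, -0.2, -0.1]
grip_width: 93.9
```

>>> servo_tool(targets=[[1, 0, 0, 0, 0, 0, 0], [1, 0, 0, 0, 0, 0, 0], [1, 0, 0, 0, 0, 0, 0]])

```text
clock: 2.48
ee_pos: [449.0, 220.7, 330.1]
ee_rot: [3.132, 0.247, -0.001]
wrist_force: [-0.2, 0.6, 0.5]
grip_width: 94.0
```

Run:
```python
from h import *
from plant import r
c=pickle.load(open("pics/w1.pkl","rb")); p,n=cen(mask(c["image"],20,33,(300,120,350,166))); print("mouth",p,n,ray(c,*p,104))
o,c=wrist(r,"w2"); m=mask(c["image"],5,16,(250,60,400,260));p,n=cen(m); print(o["clock"],"orange",p,n,ray(c,*p,176),proj(c,(486,232,180)),proj(c,(486,232,160)))
delta(o,(486,232,330))
```

```text
mouth [324.66092715 146.42251656] 755 [ 555.63703677 -162.72007937  104.        ]
2.4833 orange [319. 143.] 1 [501.34224651 231.87360992 176.        ] [316.89231254 156.12911925] [317.17519824 154.70455238]
tool shift mm [38.3 -5.3  0.1] rows 1 per row [ 0.0383 -0.0053  0.0001] jaw deg -81.0 tilt 0.03 tcp [449.  220.7 330.1]
```

View pics/w2.png

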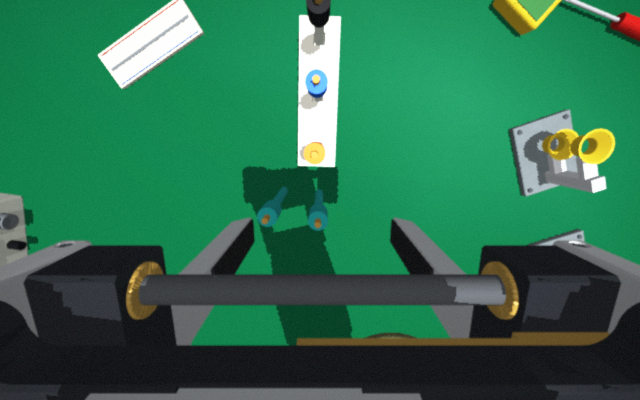

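The orange grip's top is at about (314.5,153), predicted (317,156). The row is vertical in the image, so the jaws sit across it, and no finger obstacles sit beside the mast.

Run:
```python
from h import *
from plant import r
c=pickle.load(open("pics/w2.pkl","rb")); m=mask(c["image"],14,28,(295,135,335,172),130);p,n=cen(m); print(p,n)
v,u=np.nonzero(m);print(u.min(),u.max(),v.min(),v.max()); print(ray(c,*p,180),ray(c,314.5,153,180))
delta(r.observe(),(488,234,141))
```

```text
[314.09337349 152.46385542] 332
304 323 142 163
[489.7466957  235.91857513 180.        ] [489.19954746 235.35012792 180.        ]
tool shift mm [ 40.4  -7.5 189.2] rows 5 per row [ 0.0081 -0.0015  0.0378] jaw deg -81.1 tilt 0.01 tcp [449.2 220.3 330.2]
```

>>> servo_tool(targets=[[1, 0.0205, -0.004, 0.01, 0, 0, 0], [1, 0.0205, -0.004, 0.02, 0, 0, 0], [1, 0, 0, 0.035, 0, 0, 0], [1, 0, 0, 0.035, 0, 0, 0], [1, 0, 0, 0.035, 0, 0, 0], [1, 0, 0, 0.03, 0, 0, 0], [1, 0, 0, 0.024, 0, 0, 0], [1, 0, 0, 0, 0, 0, 0], [1, 0, 0, 0, 0, 0, 0]])

```text
clock: 3.28
ee_pos: [488.5, 234.4, 141.4]
ee_rot: [3.132, 0.243, -0.002]
wrist_force: [0.2, 0.4, -0.1]
grip_width: 94.0
```

>>> servo_tool(targets=[[0.15, 0, 0, 0, 0, 0, 0], [0.15, 0, 0, 0, 0, 0, 0], [0.15, 0, 0, 0, 0, 0, 0], [0.15, 0, 0, 0, 0, 0, 0], [0.15, 0, 0, 0, 0, 0, 0], [0.15, 0, 0, 0, 0, 0, 0], [0.15, 0, 0, 0, 0, 0, 0], [0.15, 0, 0, 0, 0, 0, 0]], squeeze=30)

```text
clock: 3.95
ee_pos: [488.2, 235.6, 141.3]
ee_rot: [-3.132, -0.245, -0.0]
wrist_force: [-0.2, 0.5, -0.5]
grip_width: 44.2
```

Run:
```python
from h import *
from plant import r
o=r.observe();delta(o,(488,234,141));print(o["wrist_force"],o["grip_width"],o["wrist_torque"])
```

```text
tool shift mm [-0.5  1.6  0.3] rows 1 per row [-0.0005  0.0016  0.0003] jaw deg -81.1 tilt 0.0 tcp [488.2 235.6 141.3]
[-0.19714107  0.51837122 -0.50427453] 44.15018669538013 [ 0.03750639 -0.0055197  -0.03330026]
```

>>> servo_tool(targets=[[0, 0, 0, 0, 0, 0, 0], [0, 0, 0, 0, 0, 0, 0], [0, 0, 0, 0, 0, 0, 0], [0, 0, 0, 0, 0, 0, 0], [0, 0, 0, 0, 0, 0, 0], [0, 0, 0, 0, 0, 0, 0]], squeeze=30)

```text
clock: 4.45
ee_pos: [488.2, 235.7, 141.2]
ee_rot: [-3.132, -0.245, -0.0]
wrist_force: [0.4, 0.0, -0.6]
grip_width: 25.6
```

>>> servo_tool(targets=[[0, 0, 0, -0.008, 0, 0, 0], [0, 0, 0, -0.012, 0, 0, 0], [0, 0, 0, -0.015, 0, 0, 0], [0, 0, 0, -0.02, 0, 0, 0], [0, 0, 0, -0.025, 0, 0, 0], [0, 0, 0, -0.03, 0, 0, 0], [0, 0, 0, -0.03, 0, 0, 0], [0, 0, 0, -0.02, 0, 0, 0], [0, 0, 0, -0.01, 0, 0, 0], [0, 0, 0, 0, 0, 0, 0]])

```text
clock: 5.28
ee_pos: [488.6, 235.7, 313.4]
ee_rot: [-3.131, -0.245, -0.005]
wrist_force: [-0.1, 0.2, -1.8]
grip_width: 25.5
```

Run:
```python
from h import *
from plant import r
o=r.observe();delta(o,(555,-164.5,300));print(o["wrist_force"],o["grip_width"])
S=r.camera("side");pickle.dump(S,open("pics/s2.pkl","wb"))
R=Ro.from_rotvec(o["ee_rot"]).as_matrix();g=o["ee_pos"]-19*R[:,2];print(g,proj(S,g),proj(S,g-[0,0,150]))
W,c=wrist(r,"w3"); print(proj(c,g))
u,v=proj(S,g-[0,0,60]).astype(int);i=S["image"][max(v-70,0):v+70,u-60:u+60,::-1]
cv2.imwrite("pics/s2.png",np.hstack([cv2.resize(i,(480,560)),cv2.resize(c["image"][100:400,220:420,::-1],(320,560))[:, :]]))
```

```text
tool shift mm [  3.4 405.7  13.1] rows 11 per row [0.0003 0.0369 0.0012] jaw deg -81.1 tilt 0.19 tcp [488.6 235.7 313.4]
[-0.07829379  0.20255683 -1.81694628] 25.518437143777007
[488.55073494 235.71327241 332.42317095] [248.5999528  182.66350507] [256.69762573 251.33719055]
[320.92815276 243.15836331]
```

View pics/s2.png

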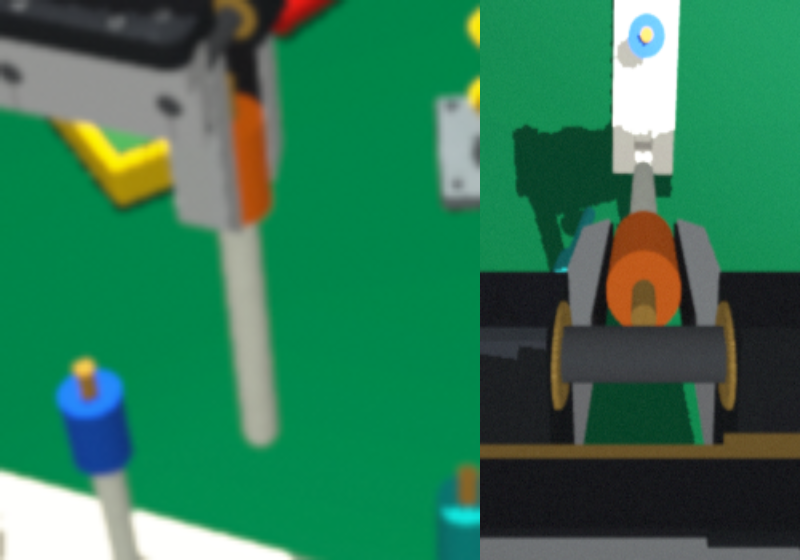

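Left (side): mast held, foot end at crop (261,435). Right (wrist): rod goes down to the foot at crop (644,150), which is about (323,180) full-image. I'll check the tilt against the prediction.

Run:
```python
from h import *
from plant import r
o=r.observe();S=pickle.load(open("pics/s2.pkl","rb"));c=pickle.load(open("pics/w3.pkl","rb"))
R=Ro.from_rotvec(o["ee_rot"]).as_matrix();g=o["ee_pos"]-19*R[:,2]
u,v=proj(S,g-[0,0,60]).astype(int); a=np.array([u-60+261/4,v-70+435/4]); f=g-[0,0,150]
print("side foot obs",a,"pred",proj(S,f),"x+10",proj(S,f+[10,0,0]),"y+10",proj(S,f+[0,10,0]))
m=a*0; b=np.array([220+(644-480)/1.6,100+150*300/560]); print("wrist obs",b,"pred",proj(c,f),"x+10",proj(c,f+[10,0,0]),"tri",tri(S,a,c,b),f)
# grip top centre in wrist: crop (644,290)
p=(220+164/1.6,100+290*300/560);print("griptop",p,ray(c,*p,f[2]+170),proj(c,f+[0,0,170]))
```

```text
side foot obs [257.25 252.75] pred [257.16692977 252.62687067] x+10 [251.9551306  250.57403607] y+10 [254.02055624 256.91816125]
wrist obs [322.5        180.35714286] pred [321.54326957 191.15075232] x+10 [322.87709624 182.73260774] tri [494.34395424 231.44177634 169.51352443] [488.04921576 235.52822239 179.16221196]
griptop (322.5, 255.35714285714286) [488.52205363 234.75793876 349.16221196] [321.00073609 255.93678403]
```

Foot agrees with a straight hang within about a pixel. Carry it across.

>>> servo_tool(targets=[[0, 0, 0.018, 0, 0, 0, 0], [0, 0, 0.036, 0.001, 0, 0, 0], [0, 0, 0.038, 0.001, 0, 0, 0], [0, 0, 0.038, 0.001, 0, 0, 0], [0, 0, 0.038, 0.001, 0, 0, 0], [0, 0, 0.038, 0.001, 0, 0, 0], [0, 0, 0.038, 0.001, 0, 0, 0], [0, 0, 0.038, 0.001, 0, 0, 0], [0, 0, 0.038, 0.001, 0, 0, 0], [0, 0, 0.038, 0.001, 0, 0, 0]])

```text
clock: 6.22
ee_pos: [543.3, -119.9, 300.3]
ee_rot: [-3.131, -0.244, 0.004]
wrist_force: [1.1, 0.8, -1.7]
grip_width: 25.9
```

>>> servo_tool(targets=[[0, 0.001, 0.028, 0.004, 0, 0, 0], [0, 0.001, 0.015, 0.01, 0, 0, 0], [0, 0.001, 0.005, 0.02, 0, 0, 0], [0, 0, 0, 0.01, 0, 0, 0], [0, 0, 0, 0, 0, 0, 0], [0, 0, 0, 0, 0, 0, 0]])

```text
clock: 6.72
ee_pos: [554.0, -164.0, 257.6]
ee_rot: [-3.131, -0.246, 0.002]
wrist_force: [0.2, -0.5, -1.0]
grip_width: 25.7
```

Run:
```python
from h import *
from plant import r
o=r.observe();delta(o,(554.5,-164.5,255));print(o["wrist_force"],o["grip_width"])
S=r.camera("side");pickle.dump(S,open("pics/s4.pkl","wb"));W,c=wrist(r,"w4")
R=Ro.from_rotvec(o["ee_rot"]).as_matrix();g=o["ee_pos"]-19*R[:,2];f=g-[0,0,150];print(f)
print("side foot",(proj(S,f)-[260,80])*4,"mouth",(proj(S,(554.5,-164.5,106))-[260,80])*4)
print("wrist foot",(proj(c,f)-[270,110])*[4,4]+[400,0],"mouth",(proj(c,(554.5,-164.5,106))-[270,110])*4+[400,0])
cv2.imwrite("pics/s4.png",np.hstack([cv2.resize(S["image"][80:220,260:360,::-1],(400,560)),cv2.resize(c["image"][110:250,270:370,::-1],(400,560))]))
```

```text
tool shift mm [0.4 0.6 2.6] rows 1 per row [0.0004 0.0006 0.0026] jaw deg -81.0 tilt 0.1 tcp [ 554.  -164.   257.6]
[ 0.20893912 -0.52597992 -0.95969549] 25.656513294480334
[ 554.05182699 -163.97413195  126.59348683]
side foot [239.46746453 247.48347646] mouth [238.20936108 274.26331738]
wrist foot [605.52131899 324.60961214] mouth [607.5944799  309.18873345]
```

View pics/s4.png

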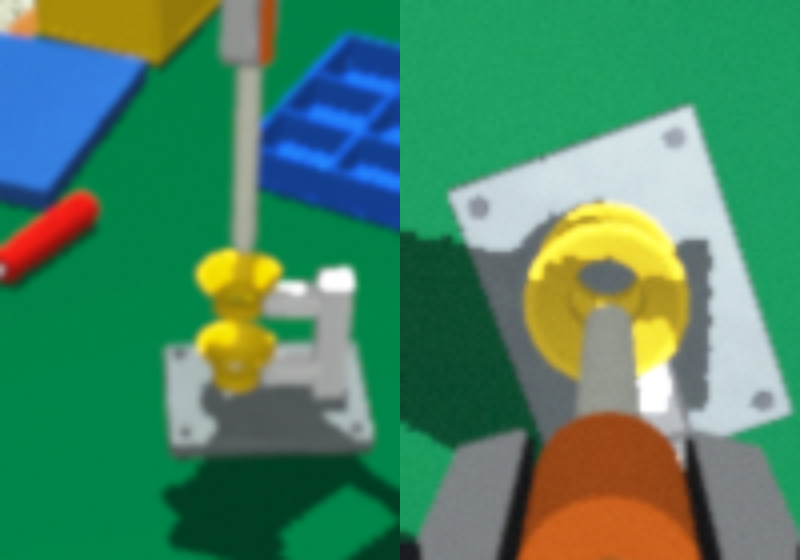

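Side: foot end (243,248), rim centre about (238,275). Wrist: rim centre about (607,302), foot centre about (607,324), with perspective predicting 15 px apart. So the foot needs about 2 mm more in +x. Lowering with a force watch.

>>> servo_tool(targets=[[0, 0.002, 0, 0.003, 0, 0, 0], [0, 0, 0, 0.008, 0, 0, 0], [0, 0, 0, 0.008, 0, 0, 0], [0, 0, 0, 0.008, 0, 0, 0], [0, 0, 0, 0.008, 0, 0, 0], [0, 0, 0, 0.008, 0, 0, 0], [0, 0, 0, 0.004, 0, 0, 0], [0, 0, 0, 0, 0, 0, 0]])

```text
clock: 7.48
ee_pos: [555.9, -164.6, 210.0]
ee_rot: [-3.131, -0.244, 0.003]
wrist_force: [0.9, 0.3, -1.0]
grip_width: 25.3
```

>>> servo_tool(targets=[[0, 0, 0, 0.006, 0, 0, 0], [0, 0, 0, 0.006, 0, 0, 0], [0, 0, 0, 0.006, 0, 0, 0], [0, 0, 0, 0.006, 0, 0, 0], [0, 0, 0, 0.006, 0, 0, 0], [0, 0, 0, 0.006, 0, 0, 0], [0, 0, 0, 0, 0, 0, 0]])

```text
clock: 8.07
ee_pos: [555.8, -164.5, 173.7]
ee_rot: [-3.131, -0.245, 0.003]
wrist_force: [-0.0, 0.8, -1.1]
grip_width: 25.6
```

Run:
```python
from h import *
from plant import r
o=r.observe();delta(o,(556,-164.5,143));print(o["wrist_force"],o["wrist_torque"],o["grip_width"])
```

```text
tool shift mm [ 0.3  0.1 30.7] rows 1 per row [0.0003 0.0001 0.0307] jaw deg -81.1 tilt 0.11 tcp [ 555.8 -164.5  173.7]
[-0.01547514  0.81060205 -1.07345718] [0.02400238 0.01331257 0.01623739] 25.649742025337282
```

>>> servo_tool(targets=[[0, 0, 0, 0.005, 0, 0, 0], [0, 0, 0, 0.005, 0, 0, 0], [0, 0, 0, 0.005, 0, 0, 0], [0, 0, 0, 0.005, 0, 0, 0], [0, 0, 0, 0.005, 0, 0, 0], [0, 0, 0, 0.002, 0, 0, 0], [0, 0, 0, 0, 0, 0, 0]])

```text
clock: 8.65
ee_pos: [556.0, -164.6, 147.6]
ee_rot: [-3.132, -0.245, 0.001]
wrist_force: [-0.0, 0.5, -1.9]
grip_width: 25.4
```

>>> servo_tool(targets=[[0, 0, 0, 0.001, 0, 0, 0], [0, 0, 0, 0.001, 0, 0, 0], [0, 0, 0, 0.001, 0, 0, 0], [0, 0, 0, 0, 0, 0, 0]])

```text
clock: 8.98
ee_pos: [556.2, -164.7, 145.1]
ee_rot: [-3.132, -0.245, 0.0]
wrist_force: [-0.3, -0.4, -0.3]
grip_width: 26.1
```

>>> servo_tool(targets=[[0, 0, 0, 0.001, 0, 0, 0], [0, 0, 0, 0.001, 0, 0, 0], [0, 0, 0, 0, 0, 0, 0]])

```text
clock: 9.23
ee_pos: [556.3, -164.7, 143.3]
ee_rot: [3.132, 0.245, 0.0]
wrist_force: [-0.6, 1.0, -0.8]
grip_width: 25.8
```

>>> servo_tool(targets=[[0, 0, 0, 0.001, 0, 0, 0], [0, 0, 0, 0, 0, 0, 0]])

```text
clock: 9.4
ee_pos: [556.6, -164.7, 143.2]
ee_rot: [3.132, 0.245, 0.002]
wrist_force: [-0.6, 0.7, 6.8]
grip_width: 25.5
```

Foot is on the plate: 6.8 N upward at TCP z 143, as expected. Release and back off straight up.

>>> servo_tool(targets=[[0.4, 0, 0, -0.0005, 0, 0, 0], [0.5, 0, 0, 0, 0, 0, 0], [0.7, 0, 0, 0, 0, 0, 0], [0.9, 0, 0, 0, 0, 0, 0], [1, 0, 0, 0, 0, 0, 0], [1, 0, 0, 0, 0, 0, 0], [1, 0, 0, 0, 0, 0, 0], [1, 0, 0, 0, 0, 0, 0], [1, 0, 0, 0, 0, 0, 0], [1, 0, 0, 0, 0, 0, 0]])

```text
clock: 10.23
ee_pos: [556.2, -164.7, 142.7]
ee_rot: [-3.132, -0.245, -0.0]
wrist_force: [0.0, 0.7, 0.9]
grip_width: 89.0
```

>>> servo_tool(targets=[[1, 0, 0, -0.01, 0, 0, 0], [1, 0, 0, -0.02, 0, 0, 0], [1, 0, 0, -0.03, 0, 0, 0], [1, 0, 0, -0.035, 0, 0, 0], [1, 0, 0, -0.035, 0, 0, 0], [1, -0.02, 0, -0.03, 0, 0, 0], [1, -0.02, 0, -0.01, 0, 0, 0], [1, 0, 0, 0, 0, 0, 0], [1, 0, 0, 0, 0, 0, 0]])

```text
clock: 10.98
ee_pos: [516.5, -171.0, 314.1]
ee_rot: [3.131, 0.244, 0.003]
wrist_force: [-0.2, -0.6, -1.1]
grip_width: 94.0
```

Run:
```python
from h import *
from plant import r
o,c=wrist(r,"w5"); S=r.camera("side"); print(o["clock"],o["ee_pos"],o["wrist_force"],o["grip_width"])
g=np.array([556,-164.5,162]); print("side pred grip",(proj(S,g)-[260,80])*4,"wrist griptop",(proj(c,g+[0,0,20])-[270,90])*4+[400,0])
a,_=cen(mask(S["image"],5,16,(295,90,345,160))); print("orange side",a,ray(S,*a,162))
cv2.imwrite("pics/s5.png",np.hstack([cv2.resize(S["image"][80:220,260:360,::-1],(400,560)),cv2.resize(c["image"][90:230,270:370,::-1],(400,560))]))
```

```text
10.9833 [ 516.52667835 -171.01346305  314.06856444] [-0.15391001 -0.63380018 -1.13834018] 93.95548970557469
side pred grip [238.54598179 197.21814733] wrist griptop [603.8741767  265.02331148]
orange side [319.98255814 129.00581395] [ 555.78681122 -166.02106219  162.        ]
```

View pics/s5.png

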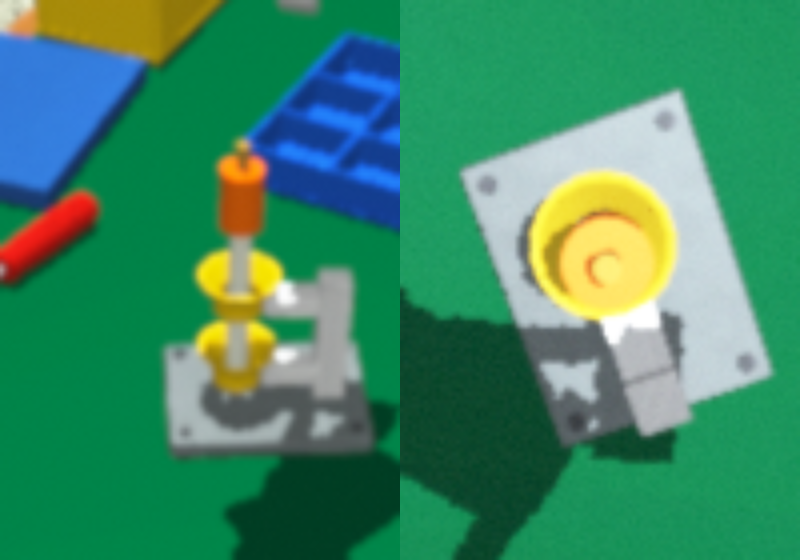

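The mast stands upright through both collars, with its grip at about (242,195) in the side crop where (238,197) was predicted. The gripper is clear, so I'm handing it in.

```bash
python3 -c "
from plant import r
print(r.finish_job())"
```

```text
the job is handed in; nothing more can be done
None
```

The orange mast is standing released in the left-most holder, foot down through both collars. I handed the job in at about 11 s of the 43 s allowed.

- **Pick-up and alignment:** I gripped it on the orange grip (25.6 mm measured against 26 mm). Over the mouth, the close-up showed it about 2 mm off, so I corrected by that before lowering.
- **Lowering:** It went down in the hand with no noticeable side force. The foot met the base plate with about 7 N at TCP height 143 mm, which is what the plate height predicts.
- **Last checks:** After I let go, the side and wrist pictures show it upright through both collars. The grip measured (555.8, −166.0) mm at the expected 162 mm height, within about 2 mm of where I placed it. The gripper is open and well clear.
- **Disagreements:** The camera readings of the holder mouth differed by about 3 mm. A rough triangulation of the foot while it was in the hand came out about 12 mm off. I put that down to marking the edge of the foot in the wrist image, and the side view did not show the error.

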